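Lay the tall casting mould on its side to dry

TASK

Tip the tall white plaster mould over the black rubber stop strip at its foot and lay it on its side on the slatted part of the drying board, pouring hole pointing away from the foot end and foot still at the stop. Hold it back with your fingers as it goes over (the pouring hole gives them a hold), all the way down, so that it is laid down gently and never drops. Do not lift it off the board, and leave the other things on the table where they are.

Things in the scene. Friction and masses are not known exactly. Their poses are not given: they have to be found in the camera images.
- tall_mould: tall white plaster mould, loose, 90 x 90 mm, 155 mm tall, about 0.65 kg, two dark bands round it; stands upright on the drying board's bare slab, one face within 6 mm of the stop. Origin: centre of its underside; z along its height, +x towards the stop. Pushed towards the stop it turns about the stop's upper edge; beyond a tilt of about 0.65 rad it falls by itself unless held back
- mould_mouth (a point): centre of the mouth of the round pouring hole in the mould's top: hole 56 mm wide, 60 mm deep, walls 17 mm at the thinnest. A finger standing about 35 mm deep in it can push the wall nearer the stop, then hold back the opposite wall's rim as the mould goes down. Lying, the mould reaches 90 mm above the slats
- mould_heel (a point): point of the mould's face towards the stop, in its middle, 14 mm above its underside: level with the stop's upper edge, about which the mould turns
- drying_board: fixed wooden board, 305 x 130 x 10 mm slab with a black rubber stop strip (26 mm wide, grips well) and three slats beyond it, across the board, tops 24 mm above the table. Origin: underside, below the middle of the stop's edge that faces the mould; +x along the board over the slats (to 190 mm), the tipping direction; the mould stands on the -x part (115 mm); z up
- stop_edge (a point): middle of the upper edge of the stop that faces the mould, 14 mm above the slab, 24 mm above the table; slat centres lie 62, 104 and 146 mm beyond it
- beaker: white plastic beaker, 71 mm wide, 93 mm tall, a bystander; origin: centre of its underside
- blue_jar: small jar with blue contents and white lid, 48 mm wide, 58 mm tall, a bystander; origin: centre of its underside
- orange_jar: small jar with orange contents and black lid, 48 mm wide, 58 mm tall, a bystander; origin: centre of its underside
- plug_big: white plaster plug, 44 mm wide, 34 mm tall, a bystander; origin: centre of its underside
- wooden_stamp: small turned wooden stamp, 19 mm wide, 45 mm tall, a bystander; origin: centre of its underside

How it is judged:
On the way:
1. the mould leans about half-way over, its face at the stop's edge and the fingers holding it back (angle between tall_mould's own z axis and vertical between 0.75 and 1.35 rad and contact force between the fingers and tall_mould above 0.2 N and distance between mould_heel and stop_edge below 0.045 m), for 0.1 s.
At the end, for the whole second after the job is handed in: The mould lies on its side on the slats (its long axis level within 0.07 rad, one side face down), pouring hole in the board's +x direction (long axis within 0.25 rad of it), its heel point within 30 mm lengthwise and 35 mm sideways of the middle of the stop's edge, and it is at rest (angle between tall_mould's own z axis and vertical between 1.5 and 1.64 rad and angle between tall_mould's own y axis and vertical between 1.47 and 1.67 rad and x of mould_mouth in the frame of drying_board above 0.1 m and angle between the z axis of tall_mould and the x axis of drying_board, either way round below 0.25 rad and x of mould_heel in the frame of drying_board between -0.03 and 0.03 m and y of mould_heel in the frame of drying_board between -0.035 and 0.035 m and z of mould_heel in the frame of drying_board between 0.016 and 0.032 m and linear speed of tall_mould below 0.02 m/s and angular speed of tall_mould below 0.1 rad/s); the robot touches nothing.
It fails at once if the mould drops or swings: it turns faster than 3.5 rad/s (angular speed of tall_mould above 3.5 rad/s).
It fails at once if the mould is lifted: its heel is more than 25 mm above the stop's edge (height (world z) of mould_heel above 0.049 m).
It fails at once if one of the bystanders is moved more than 20 mm or tipped (distance of any of beaker, blue_jar, orange_jar, plug_big, wooden_stamp from where it was at the start of the episode above 0.02 m or angle between any of beaker, blue_jar, orange_jar, plug_big, wooden_stamp's own z axis and vertical above 0.4 rad).
It also fails if it takes over 42 s, if anything falls off the work surface, if the arm or the gripper's body presses on something with over 40 N, if the wrist force passes 120 N, or if a joint passes its speed limit or range.

ROBOT

A 7-joint arm with a two-finger parallel gripper is mounted at the origin on a cart in front of the work surface, level with it; the furniture and walls round the work are solid. World frame = base frame: x ahead of the robot, y to its left, z up, the work surface at z = 0. Lengths are in m, angles in rad, forces in N, time in s.
With the tool pointing down it reaches from about 0.4 to 0.85 m from the base axis. Payload 6.9 kg.
Tool frame: the origin (TCP) lies midway between the tips of the shut fingers; the grasp point (between the pads) lies behind it (ctrl.pinch_z is the z of the grasp point in the tool frame, in m); z points along the fingers, y is the direction in which the jaws open and shut (so a half turn about z gives the same grasp; the last joint's range is limited). The gripper opens to 85 mm and grips with 20 to 120 N. Pads are 22 mm wide; open, the fingers measure 114 mm over their backs; the gripper's body (76 mm by 85 mm) begins 54 mm behind the grasp point. The pads swing forward as they close: fully open they stand 13 mm farther back than shut.
Start: joints at [1.212, 0.507, -0.238, 1.5, 0.126, 1.149, -0.155], TCP at [0.28, -0.559, 0.231] pointing down, gripper open.
Joint ranges: [-3.08, 3.08], [-0.24, 2.05], [-1.43, 1.35], [0, 2.5], [-1.52, 4.66], [0.17, 1.96], [-2.89, 2.89]. Speed limits (rad/s): [2.39, 2.39, 3.14, 3.14, 3.14, 3.14, 3.14].

INTERFACE

Orientations are given as a unit quaternion [w, x, y, z].
In Python, from station import ctrl, get_state, vision, ticket, models gives the robot as it stands. Calls block until the motion is done:
- ctrl.movep(position, orientation): joint-space move of the TCP to a pose.
- ctrl.movel(position, frame=None, max_speed=0.15): straight line of the TCP; frame=None keeps the orientation; max_speed is the mean speed in m/s.
- ctrl.set_joints(angles): joint-space move.
- ctrl.ungrasp() and ctrl.close_gripper(force=None): open the fingers fully, or close them until they stop; force is the grip in N (None keeps the last).
- ctrl.pause(seconds).
- ctrl.ik(position, orientation): joint angles nearest the present ones, or None.
- get_state(): the state.
- vision.grab_frame(name): name is "side" or "top"; returns (picture, depth): 400x640x3 uint8, blue, green, red; 400x640 float32, m along the optical axis (not along the pixel's ray), 0 where there is no reading.
- vision.camera_info(name): a dict with "mtx" (3x3 intrinsics, pixels), "dist_coeffs" ([k1, k2, p1, p2, k3] as OpenCV has them; the pictures are not rectified), "R" (3x3) and "t" (3): a world point X has camera coordinates R X + t. Camera axes: x right, y down, z forward; pixel columns grow to the right and rows downward; lengths in m; the calibration is good to about 2 mm. A picture is of the moment at which its call begins. camera_info takes no time and is no camera call.
A pose or a line that the arm cannot do raises ctrl.Unreachable and nothing moves.
- ticket.close_job(): hands the job in, once; it reports no verdict.
Trained networks look in the newest picture that a camera, given by its name, has taken for a name from the list of things; names that differ only in an ending like _2 or _b are one class to them, and where a whole thing is asked for, a point or a joint stands for the part that bears it (a point fixed in the world has none). Each returns a list of dicts, best first, with "p" (0 to 1); they miss things now and then, are a little off and sometimes report something else, mostly with a low value. They report only what shows in the picture. A call takes as long as a camera call.
- models.recognise(camera, target): "point" ([column, row] in pixels, amid what is visible of it).
- models.masks_of(camera, target): "mask" (400x640 bool, what is visible of it) and "point" ([column, row] in pixels, amid what is visible of it).
The state is a dict: "time": time; "qpos": joint angles; "qd": joint speeds; "tau": joint torques, N m; "tcp_pos": TCP position; "eef_rot": TCP orientation; "contact_force": force on the tool from outside, world axes, zero at the start; "wrist_torque": the same for the moment, N m; "width": finger opening in m.
Only numpy, scipy, OpenCV 4.12 (cv2) and the standard library are available. Lean on these libraries where they do the work, as an engineer would, in place of code of your own. Each camera call takes 0.05 s, during which the arm holds its last target.

## Working session

There is one attempt and no reset: what is moved stays moved. The work goes in short steps, each a Python script; the robot and the scene stay as the last script left them, time stands still between calls to the robot, and variables do not carry over. Pictures are saved under pics/ and viewed, and the job is handed in when it is done.

```bash
ls; mkdir -p pics; cat > h.py <<'E'
import numpy as np, cv2
from station import ctrl, get_state, vision, ticket, models
def pix2world(cam,uv,depth):
    ci=vision.camera_info(cam);K=np.array(ci["mtx"]);D=np.array(ci["dist_coeffs"]);R=np.array(ci["R"]);t=np.array(ci["t"])
    uv=np.asarray(uv,float).reshape(-1,1,2)
    n=cv2.undistortPoints(uv,K,D).reshape(-1,2)
    d=np.asarray(depth,float).reshape(-1,1)
    return (np.c_[n,np.ones(len(n))]*d-t)@R
def cloud(cam,mask,depth):
    m=mask&(depth>0);r,c=np.nonzero(m)
    return pix2world(cam,np.c_[c,r],depth[m])
def project(cam,X):
    ci=vision.camera_info(cam);R=np.array(ci["R"]);t=np.array(ci["t"])
    p,_=cv2.projectPoints(np.asarray(X,float).reshape(-1,3),cv2.Rodrigues(R)[0],t,np.array(ci["mtx"]),np.array(ci["dist_coeffs"]))
    return p.reshape(-1,2)
E
python3 - <<'E'
from h import *
for c in("side","top"):
    p,d=vision.grab_frame(c);cv2.imwrite(f"pics/{c}0.png",p);np.save(f"pics/{c}0.npy",d)
    ci=vision.camera_info(c);print(c,-np.array(ci["R"]).T@ci["t"])
    for n in("tall_mould","mould_mouth","drying_board","stop_edge","beaker","blue_jar","orange_jar","plug_big","wooden_stamp"):
        r=models.masks_of(c,n)
        for q in r[:2]:
            X=cloud(c,q["mask"],d)
            print(n,round(q["p"],2),np.round(q["point"]),q["mask"].sum(),np.round(np.median(X,0),3) if len(X) else None, np.round(np.percentile(X,2,axis=0),3) if len(X) else None,np.round(np.percentile(X,98,axis=0),3) if len(X) else None)
s=get_state();print(s["time"],ctrl.pinch_z,s["eef_rot"],s["tcp_pos"])
E
```

```text
pics
side [0.82956379 0.15012529 0.8498055 ]
tall_mould 0.59 [322. 127.] 3632 [ 0.479 -0.362  0.131] [ 0.426 -0.441  0.019] [ 0.52  -0.342  0.166]
mould_mouth 0.58 [326. 125.] 3577 [ 0.479 -0.362  0.132] [ 0.428 -0.441  0.022] [ 0.52  -0.342  0.166]
drying_board 0.67 [341. 202.] 5064 [ 0.512 -0.256  0.012] [ 0.437 -0.446  0.006] [ 0.577 -0.162  0.026]
stop_edge 0.77 [341. 200.] 5244 [ 0.512 -0.258  0.012] [ 0.433 -0.447  0.001] [ 0.578 -0.161  0.026]
beaker 0.56 [250. 228.] 859 [ 0.719 -0.272  0.058] [ 0.693 -0.284  0.039] [ 0.756 -0.234  0.094]
orange_jar 0.72 [353. 317.] 371 [ 0.636 -0.022  0.058] [ 0.621 -0.047  0.02 ] [ 0.65  -0.004  0.061]
plug_big 0.76 [373. 301.] 391 [ 0.581 -0.033  0.032] [ 0.562 -0.051  0.004] [ 0.594 -0.016  0.037]
wooden_stamp 0.7 [348. 276.] 101 [ 0.597 -0.095  0.026] [ 0.588 -0.105  0.006] [ 0.602 -0.09   0.047]
top [ 0.48926121 -0.21426326  1.23193188]
tall_mould 0.64 [401. 263.] 1828 [ 0.468 -0.391  0.163] [ 0.424 -0.438  0.046] [ 0.514 -0.342  0.168]
tall_mould 0.63 [278. 210.] 36 [ 0.59  -0.097  0.042] [ 0.584 -0.103  0.012] [ 0.595 -0.09   0.05 ]
mo
[... 217 characters left out ...]
3 [344. 243.] 4402 [ 0.504 -0.268  0.012] [ 0.413 -0.437  0.003] [ 0.572 -0.163  0.028]
beaker 0.86 [340. 156.] 726 [ 0.728 -0.251  0.042] [ 0.69  -0.28   0.011] [ 0.754 -0.218  0.094]
blue_jar 0.65 [275. 188.] 338 [ 0.647 -0.097  0.057] [ 0.627 -0.118  0.009] [ 0.67  -0.074  0.062]
orange_jar 0.81 [249. 195.] 347 [ 0.637 -0.031  0.057] [ 0.616 -0.051  0.008] [ 0.659 -0.005  0.062]
plug_big 0.57 [250. 221.] 238 [ 0.57  -0.039  0.031] [ 0.551 -0.056  0.   ] [ 0.591 -0.02   0.038]
wooden_stamp 0.6 [280. 215.] 59 [ 0.59  -0.097  0.04 ] [ 0.582 -0.105 -0.003] [ 0.601 -0.083  0.049]
1.0 -0.0187 [ 8.75366955e-06  9.73235830e-01  2.29808657e-01 -2.71356097e-06] [ 0.27956691 -0.55898287  0.23129308]
```

```bash
python3 - <<'E'
import cv2
a=cv2.imread("pics/side0.png")[60:360,180:480];b=cv2.imread("pics/top0.png")[100:330,200:470]
cv2.imwrite("pics/s0c.png",cv2.resize(a,None,fx=2,fy=2));cv2.imwrite("pics/t0c.png",cv2.resize(b,None,fx=2.5,fy=2.5))
E
```

```text
(no output)
```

View pics/s0c.png

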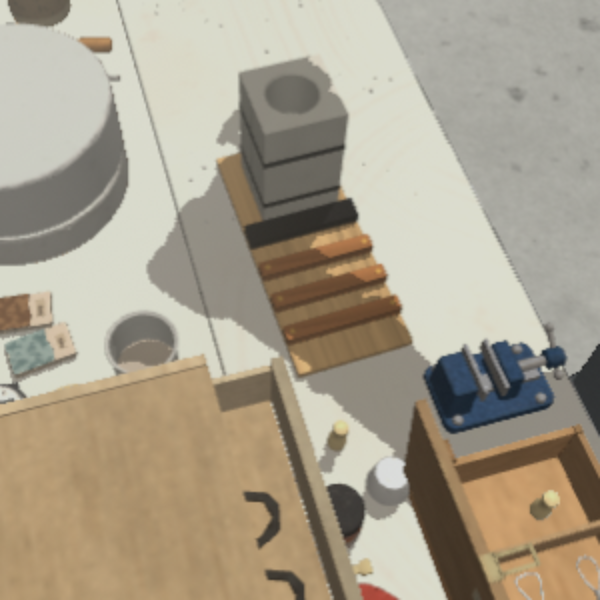

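View pics/t0c.png

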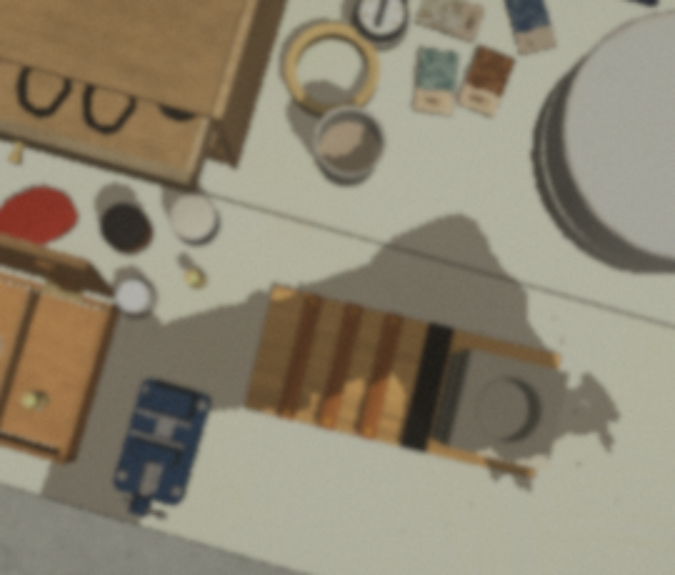

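```bash
python3 - <<'E'
from h import *
for c in("top","side"):
    d=np.load(f"pics/{c}0.npy")
    P=cloud(c,np.ones(d.shape,bool),d)
    p=cv2.imread(f"pics/{c}0.png")
    box=(P[:,0]>.39)&(P[:,0]<.56)&(P[:,1]>-.48)&(P[:,1]<-.30)
    T=P[box&(P[:,2]>.155)&(P[:,2]<.18)]
    r=cv2.minAreaRect(T[:,:2].astype(np.float32)*1000);print(c,"mould top",r,np.median(T[:,2]),len(T))
    # stop: dark pixels
    m=(p.max(2)<60)&(d>0);X=cloud(c,m,d)
    b=(X[:,0]>.41)&(X[:,0]<.56)&(X[:,1]>-.36)&(X[:,1]<-.27)&(X[:,2]>.015)&(X[:,2]<.035)
    if b.sum()>10: print("stop",b.sum(),cv2.minAreaRect(X[b,:2].astype(np.float32)*1000),np.median(X[b,2]))
    b=(P[:,2]>.02)&(P[:,2]<.032)&(P[:,0]>.4)&(P[:,0]<.6)&(P[:,1]>-.36)&(P[:,1]<-.15)
    X=P[b];print("slats+stop",cv2.minAreaRect(X[:,:2].astype(np.float32)*1000),b.sum())
# height map from top
d=np.load("pics/top0.npy");P=cloud("top",np.ones(d.shape,bool),d)
for x in np.arange(.3,.95,.05):
    print("%.2f"%x,[int(1000*np.percentile(q[:,2],95)) if len(q:=P[(abs(P[:,0]-x)<.025)&(abs(P[:,1]-y)<.025)]) else None for y in np.arange(-.6,.11,.05)])
E
```

```text
top mould top ((467.91937255859375, -394.12408447265625), (91.45862579345703, 90.7779541015625), 76.55516052246094) 0.16452147531898026 1176
stop 481 ((486.5065002441406, -335.2911071777344), (25.521507263183594, 124.74707794189453), 77.26008605957031) 0.023713577934082287
slats+stop ((498.4657287597656, -273.5264587402344), (159.5817108154297, 130.18069458007812), 77.35859680175781) 1534
side mould top ((468.1898498535156, -394.7532958984375), (93.81167602539062, 90.94364929199219), 76.7540283203125) 0.1642486385614338 1212
stop 591 ((487.6330261230469, -335.7116394042969), (27.418594360351562, 127.98091888427734), 77.72433471679688) 0.023463311006361093
slats+stop ((500.5122375488281, -275.8349609375), (162.68191528320312, 130.42324829101562), 77.51911163330078) 2016
0.30 [613, 637, 622, 3, 3, 3, 3, 3, 3, 3, 2, None, None, None, None]
0.35 [2, 628, 3, 3, 3, 3, 3, 3, 3, 3, 15, 54, 3, 3, 0]
0.40 [2, 3, 3, 14, 165, 10, 3, 3, 3, 4, 64, 66, 60, 67, 39]
0.45 [3, 3, 3, 167, 166, 166, 26, 26, 25, 10, 67, 67, 67, 49, 66]
0.50 [2, 3, 3, 167, 167, 166, 26, 26, 25, 11, 51, 60, 66, 10, 50]
0.55 [2, 2, 3, 3, 11, 25, 25, 25, 25, 9, 3, 34, 129, 65, 46]
0.60 [134, 134, 122, 2, 2, 2, 2, 3, 10, 3, 41, 168, 233, 234, 238]
0.65 [135, 136, 135, 127, 2, 2, 2, 2, 2, 2, 234, 233, 59, 11, 12]
0.70 [136, 136, 136, 134, 2, 2, 62, 91, 87, 244, 246, 234, 235, 235, 234]
0.75 [135, 136, 136, 134, 3, 5, 87, 91, 86, 247, 248, 248, 247, 247, 245]
0.80 [135, 135, 135, 131, 11, 12, 22, 25, 26, 248, 248, 248, 248, 248, 248]
0.85 [136, 135, 131, 11, 10, 11, 46, 42, 228, 248, 248, 248, 248, 248, 248]
0.90 [15, 16, 15, 46, 57, 55, 48, 42, 245, 248, 247, 248, 248, 248, 248]
```

```bash
cat >> h.py <<'E'
A=np.radians(77.4);U=np.array([np.cos(A),np.sin(A)]);V=np.array([-U[1],U[0]])
EDGE=np.array([.4843,-.3482])   # stop edge middle
LAT=0.005
a_=(A+np.pi/2-np.pi)/2
Q=np.array([0,np.cos(a_),np.sin(a_),0])
def W(s,z,lat=LAT): 
    p=EDGE+U*s+V*lat; return [p[0],p[1],z]
E
python3 - <<'E'
from h import *
M=np.array([.468,-.3944]);print("mould in board",(M-EDGE)@U,(M-EDGE)@V)
for s,z in((-.049,.27),(-.049,.122),(.05,.13),(.16,.06),(.19,.06),(.19,.3)):
    q=ctrl.ik(W(s,z),Q);print(s,z,None if q is None else np.round(q,2))
ctrl.close_gripper(40)
s=get_state();print(s["time"],s["width"],s["tcp_pos"])
ctrl.movel([.30,-.54,.285],max_speed=.2)
ctrl.movep(W(-.049,.27),Q)
s=get_state();print(s["time"],s["tcp_pos"],s["eef_rot"],Q,s["contact_force"])
for c in("side","top"):
    p,d=vision.grab_frame(c);np.save(f"pics/{c}1.npy",d);cv2.imwrite(f"pics/{c}1.png",p)
    cv2.imwrite(f"pics/{c}1c.png",cv2.resize(p[40:300,220:480],None,fx=2.3,fy=2.3))
print(project("side",[W(-.049,.27),W(-.049,.165)]))
E
```

```text
mould in board -0.04864308923633373 0.0058292254670813115
-0.049 0.27 [ 0.72  0.46 -0.1   1.47  0.05  1.22 -1.18]
-0.049 0.122 [ 0.71  0.58 -0.08  1.68  0.06  0.88 -1.18]
0.05 0.13 [ 0.57  0.52 -0.1   1.78  0.07  0.84 -1.36]
0.16 0.06 [ 0.39  0.59 -0.12  1.91  0.11  0.65 -1.59]
0.19 0.06 [ 0.34  0.58 -0.13  1.92  0.12  0.64 -1.65]
0.19 0.3 [ 0.43  0.33 -0.24  1.59  0.08  1.23 -1.62]
1.7667 5.875729796825337e-05 [ 0.27953913 -0.558985    0.23127349]
3.1583 [ 0.46736032 -0.39621926  0.26927555] [ 2.28274680e-04  9.93932305e-01 -1.09989348e-01 -9.29300873e-04] [ 0.          0.99396096 -0.10973431  0.        ] [-0.18538675 -0.88785607  0.46695144]
[[327.08162781  66.71274463]
 [325.32900844 106.44164086]]
```

View pics/side1c.png

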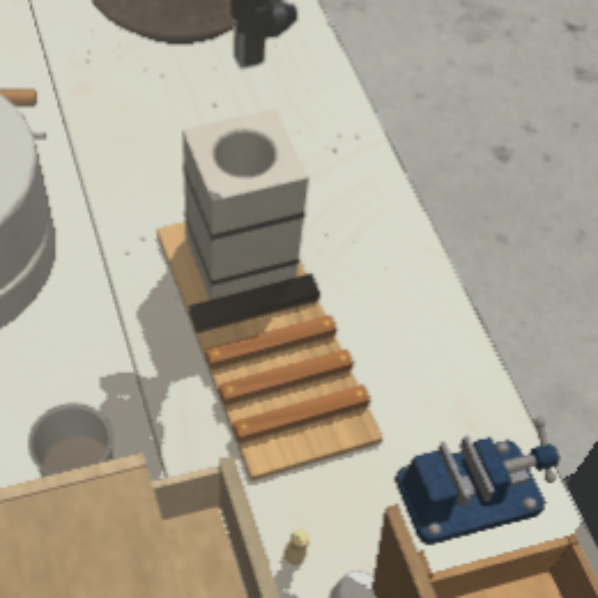

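```bash
python3 - <<'E'
import cv2
p=cv2.imread("pics/side1.png");cv2.imwrite("pics/s1d.png",cv2.resize(p[0:130,250:410],None,fx=4.5,fy=4.5,interpolation=cv2.INTER_CUBIC))
E
```

```text
(no output)
```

View pics/s1d.png

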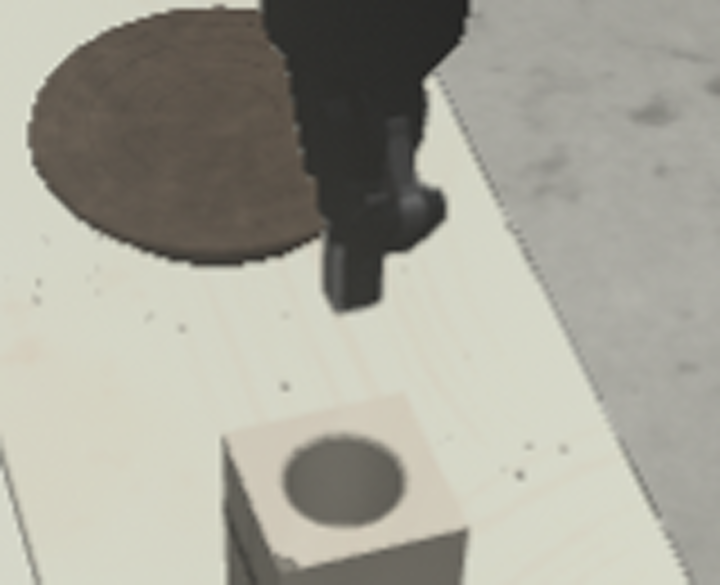

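```bash
python3 - <<'E'
from h import *
tcp=np.array([0.46736,-0.39622,0.26927])
for c in("side","top"):
    d=np.load(f"pics/{c}1.npy");P=cloud(c,np.ones(d.shape,bool),d)
    P=P[(P[:,2]>.2)&(np.linalg.norm(P[:,:2]-tcp[:2],axis=1)<.12)&(P[:,2]<.45)]
    R=P-tcp;s=R[:,:2]@U;l=R[:,:2]@V;h=R[:,2]
    print(c,len(P))
    for z in np.arange(-.005,.14,.01):
        m=(h>=z)&(h<z+.01)
        if m.sum(): print("h %.3f n%d s %.3f..%.3f l %.3f..%.3f"%(z,m.sum(),s[m].min(),s[m].max(),l[m].min(),l[m].max()))
E
```

```text
side 1942
h -0.005 n13 s -0.004..0.008 l -0.011..0.006
h 0.005 n55 s -0.008..0.014 l -0.012..0.011
h 0.015 n64 s -0.011..0.015 l -0.012..0.011
h 0.025 n49 s -0.015..0.015 l -0.011..0.009
h 0.035 n12 s -0.007..0.011 l -0.012..0.005
h 0.045 n85 s -0.037..0.035 l -0.014..0.012
h 0.055 n55 s -0.047..0.043 l -0.016..0.011
h 0.065 n127 s -0.052..0.051 l -0.018..0.010
h 0.075 n105 s -0.052..0.059 l -0.017..0.016
h 0.085 n203 s -0.014..0.062 l -0.020..0.012
h 0.095 n181 s -0.019..0.057 l -0.020..0.019
h 0.105 n153 s -0.008..0.045 l -0.020..0.019
h 0.115 n83 s 0.014..0.040 l -0.012..0.008
h 0.125 n164 s -0.010..0.039 l -0.038..0.030
h 0.135 n259 s -0.010..0.039 l -0.038..0.033
top 365
h 0.045 n3 s 0.025..0.029 l -0.013..0.014
h 0.055 n3 s 0.025..0.029 l 0.011..0.012
h 0.065 n10 s 0.032..0.048 l -0.012..0.012
h 0.075 n10 s 0.038..0.048 l -0.011..0.012
h 0.085 n102 s 0.042..0.063 l -0.012..0.014
h 0.095 n51 s 0.040..0.058 l -0.007..0.012
h 0.105 n30 s 0.037..0.043 l -0.009..0.011
h 0.115 n20 s 0.036..0.042 l -0.010..0.010
h 0.125 n19 s 0.027..0.039 l -0.022..0.027
h 0.135 n38 s 0.022..0.039 l -0.031..0.029
```

```bash
cat >> h.py <<'E'
LAT=0.0055
Q=np.array([0,np.cos(A/2),np.sin(A/2),0])
def W(s,z,lat=None):
    p=EDGE+U*s+V*(LAT if lat is None else lat); return [p[0],p[1],z]
def traj(th):
    L=np.interp(th,[0,.9,1.2,1.57],[.038,.038,.032,.025])
    c,s=np.cos(th),np.sin(th)
    x=-.0686*c+.141*s; z=.0686*s+.141*c+.024
    return x+.011,z-L
def rep():
    s=get_state();p=np.array(s["tcp_pos"]);f=np.array(s["contact_force"])
    print("t%.2f s%.4f l%.4f z%.4f | F s%.2f l%.2f z%.2f"%(s["time"],(p[:2]-EDGE)@U,(p[:2]-EDGE)@V,p[2],f[:2]@U,f[:2]@V,f[2]))
E
python3 - <<'E'
from h import *
for th in(0.1,.65,1.1,1.57): print(th,traj(th),np.round(ctrl.ik(W(*traj(th)),Q),2))
ctrl.movep(W(-.0486,.25),Q);ctrl.pause(.2);rep()
ctrl.movel(W(-.0486,.17));rep()
ctrl.movel(W(-.0486,.127),max_speed=.06);ctrl.pause(.1);rep()
p,d=vision.grab_frame("side");cv2.imwrite("pics/side2c.png",cv2.resize(p[40:300,220:480],None,fx=2.3,fy=2.3))
E
```

```text
0.1 (np.float64(-0.043180773990869795), np.float64(0.13314415968617405)) [ 0.95  0.6  -0.48  1.67  0.33  0.95  0.13]
0.65 (np.float64(0.041719934628316344), np.float64(0.13976360302890917)) [ 0.83  0.55 -0.49  1.76  0.32  0.91 -0.01]
1.1 (np.float64(0.10554354383886778), np.float64(0.11509387802122084)) [ 0.72  0.56 -0.48  1.83  0.34  0.84 -0.15]
1.57 (np.float64(0.15194532728103236), np.float64(0.06771226031533725)) [ 0.62  0.61 -0.45  1.9   0.39  0.72 -0.28]
t4.72 s-0.0486 l0.0055 z0.2501 | F s0.31 l0.35 z-0.75
t5.40 s-0.0486 l0.0050 z0.1707 | F s-0.31 l-0.43 z0.13
t6.37 s-0.0487 l0.0052 z0.1274 | F s0.29 l-0.41 z0.48
```

View pics/side2c.png

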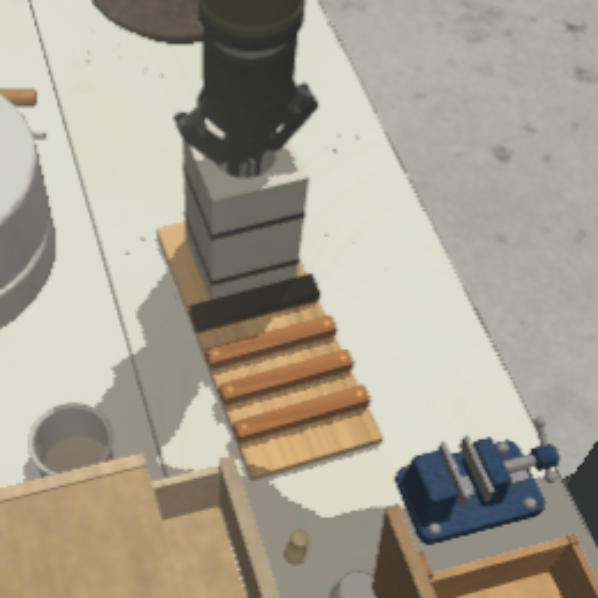

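The fingers stand in the hole (crop 245,165) with no contact force. Now I push up to about 0.5 rad, in small steps.

```bash
cat >> h.py <<'E'
def go(ths,v=.03):
    for th in ths:
        ctrl.movel(W(*traj(th)),max_speed=v);print("%.2f"%th,end=" ");rep()
        if np.linalg.norm(get_state()["contact_force"])>40: print("FORCE");break
def pic(n):
    for c in ("side",):
        p,d=vision.grab_frame(c);np.save(f"pics/{n}.npy",d);cv2.imwrite(f"pics/{n}.png",cv2.resize(p[40:300,220:480],None,fx=2.3,fy=2.3))
E
python3 - <<'E'
from h import *
go(np.arange(.1,.56,.09));pic("side3")
E
```

```text
0.10 t6.84 s-0.0430 l0.0053 z0.1335 | F s0.42 l0.46 z0.58
0.19 t7.46 s-0.0303 l0.0055 z0.1375 | F s-2.89 l0.29 z-0.74
0.28 t8.07 s-0.0159 l0.0054 z0.1407 | F s-1.71 l-0.17 z0.63
0.37 t8.69 s-0.0019 l0.0054 z0.1424 | F s-1.21 l-0.63 z0.88
0.46 t9.31 s0.0123 l0.0054 z0.1429 | F s-1.70 l0.01 z1.09
0.55 t9.93 s0.0264 l0.0054 z0.1422 | F s-0.11 l0.68 z0.22
```

View pics/side3.png

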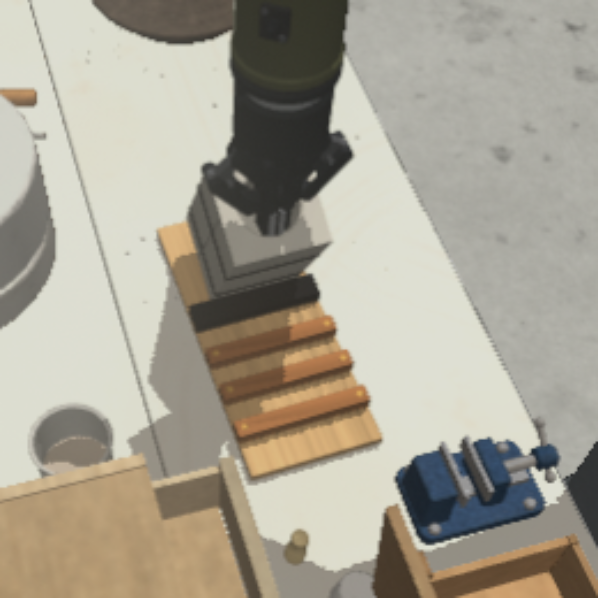

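The mould leans about 0.45 rad with its heel at the stop (crop 255,290), and the fingers are still in the hole. Next I go slowly through the balance point.

```bash
python3 - <<'E'
from h import *
go(np.arange(.59,.86,.05),.02);pic("side4")
E
```

```text
0.59 t10.44 s0.0327 l0.0055 z0.1413 | F s-0.54 l-0.25 z0.71
0.64 t10.98 s0.0404 l0.0055 z0.1401 | F s-1.22 l0.00 z0.31
0.69 t11.53 s0.0480 l0.0055 z0.1384 | F s0.09 l0.12 z-0.45
0.74 t12.07 s0.0555 l0.0055 z0.1364 | F s-0.32 l-0.19 z-0.10
0.79 t12.61 s0.0633 l0.0055 z0.1339 | F s1.40 l0.11 z-0.04
0.84 t13.15 s0.0703 l0.0055 z0.1312 | F s0.43 l0.05 z0.63
```

View pics/side4.png

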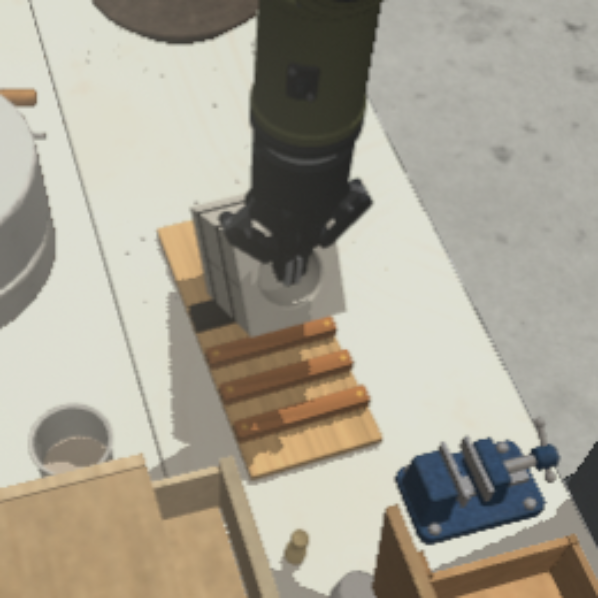

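The mould is now past its balance point. The far rim (crop 290,270) rests on the fingers, and the force has turned to +s. I keep lowering it.

```bash
python3 - <<'E'
from h import *
go(np.arange(.9,1.26,.06),.025);pic("side5")
E
```

```text
0.90 t13.72 s0.0790 l0.0055 z0.1273 | F s0.07 l0.50 z-0.12
0.96 t14.23 s0.0874 l0.0055 z0.1243 | F s1.95 l-0.50 z0.26
1.02 t14.73 s0.0955 l0.0055 z0.1206 | F s0.95 l0.19 z-0.00
1.08 t15.23 s0.1033 l0.0055 z0.1165 | F s2.52 l0.48 z0.54
1.14 t15.73 s0.1107 l0.0055 z0.1120 | F s2.36 l0.71 z0.07
1.20 t16.23 s0.1178 l0.0055 z0.1070 | F s1.97 l-0.86 z0.21
```

View pics/side5.png

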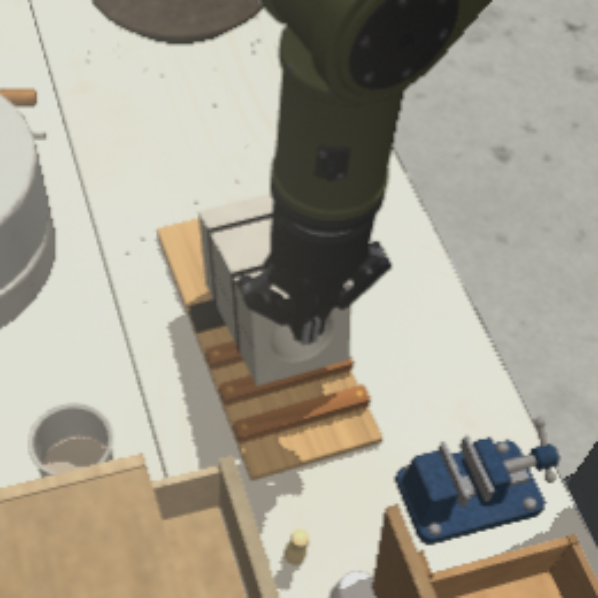

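The mould is held at about 1.1–1.2 rad and straight on the board. I finish the lowering, going a little past 90° at the same slow pace.

```bash
python3 - <<'E'
from h import *
go([1.26,1.32,1.38,1.44,1.5,1.57],.02)
x,z=traj(1.57)
for e in(.008,.016,.03): ctrl.movel(W(x+e,z),max_speed=.015 if e<.02 else .03);print(e,end=" ");rep()
pic("side6")
E
```

```text
1.26 t16.87 s0.1244 l0.0055 z0.1015 | F s3.32 l0.06 z-0.53
1.32 t17.45 s0.1308 l0.0055 z0.0957 | F s3.24 l0.74 z-0.20
1.38 t18.02 s0.1367 l0.0055 z0.0895 | F s3.73 l0.81 z-1.05
1.44 t18.60 s0.1417 l0.0055 z0.0829 | F s1.36 l0.00 z-0.46
1.50 t19.18 s0.1468 l0.0055 z0.0760 | F s-0.38 l0.41 z-1.05
1.57 t19.82 s0.1520 l0.0055 z0.0677 | F s-0.15 l0.49 z0.56
0.008 t20.50 s0.1599 l0.0055 z0.0677 | F s0.59 l-0.29 z0.11
0.016 t21.18 s0.1679 l0.0055 z0.0677 | F s-0.60 l-0.33 z0.62
0.03 t21.80 s0.1820 l0.0055 z0.0677 | F s-0.76 l-0.57 z0.35
```

View pics/side6.png

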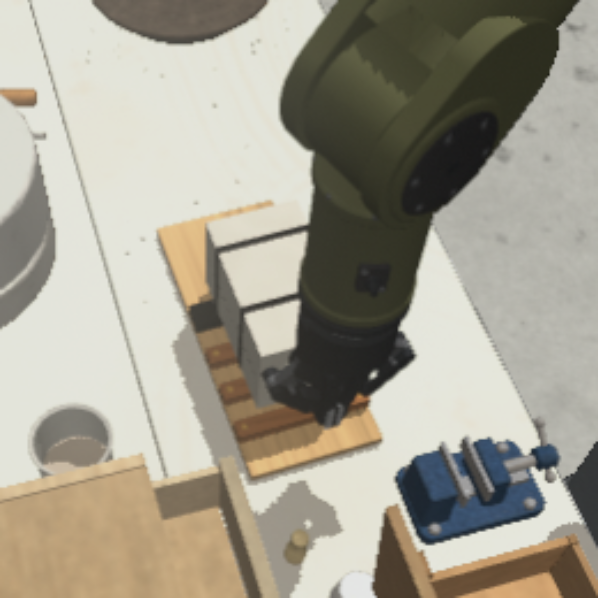

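```bash
python3 - <<'E'
from h import *
ctrl.movel(W(.19,.28),max_speed=.15);rep()
ctrl.movep([.40,-.50,.32],Q)
ctrl.pause(.3);rep()
for c in("side","top"):
    p,d=vision.grab_frame(c);cv2.imwrite(f"pics/{c}7.png",cv2.resize(p[40:300,220:480],None,fx=2.3,fy=2.3))
    P=cloud(c,np.ones(d.shape,bool),d)
    s=(P[:,:2]-EDGE)@U;l=(P[:,:2]-EDGE)@V
    m=(P[:,2]>.1)&(P[:,2]<.125)&(s>-.05)&(s<.2)&(abs(l)<.08)
    X=np.c_[s,l][m].astype(np.float32)*1000;print(c,cv2.minAreaRect(X),m.sum())
    Z=np.c_[s[m],l[m],np.ones(m.sum())];print("plane",np.linalg.lstsq(Z,P[m,2],rcond=None)[0],np.median(P[m,2]))
    for n in("beaker","blue_jar","orange_jar","plug_big","wooden_stamp"):
        for q in models.masks_of(c,n)[:1]: print(n,round(q["p"],2),np.round(np.median(cloud(c,q["mask"],d),0),3))
E
```

```text
t23.42 s0.1899 l0.0059 z0.2792 | F s0.39 l0.47 z-0.44
t25.07 s-0.1657 l0.0487 z0.3201 | F s0.40 l-0.58 z0.09
side ((53.83403396606445, 5.279941558837891), (158.29483032226562, 91.78865051269531), 0.03459635376930237) 2892
plane [-0.00955141  0.01603884  0.11372916] 0.11367546773692402
beaker 0.74 [ 0.502 -0.272  0.113]
blue_jar 0.36 [ 0.719 -0.272  0.059]
orange_jar 0.77 [ 0.636 -0.022  0.058]
plug_big 0.73 [ 0.58  -0.033  0.032]
wooden_stamp 0.74 [ 0.502 -0.272  0.113]
top ((54.88628387451172, 7.431568145751953), (91.16022491455078, 155.5436553955078), 89.59007263183594) 2545
plane [-0.00017118  0.00194082  0.11367506] 0.11368156180116497
beaker 0.72 [ 0.728 -0.25   0.043]
blue_jar 0.75 [ 0.648 -0.097  0.057]
orange_jar 0.82 [ 0.635 -0.03   0.057]
plug_big 0.76 [ 0.569 -0.039  0.032]
```

View pics/side7.png

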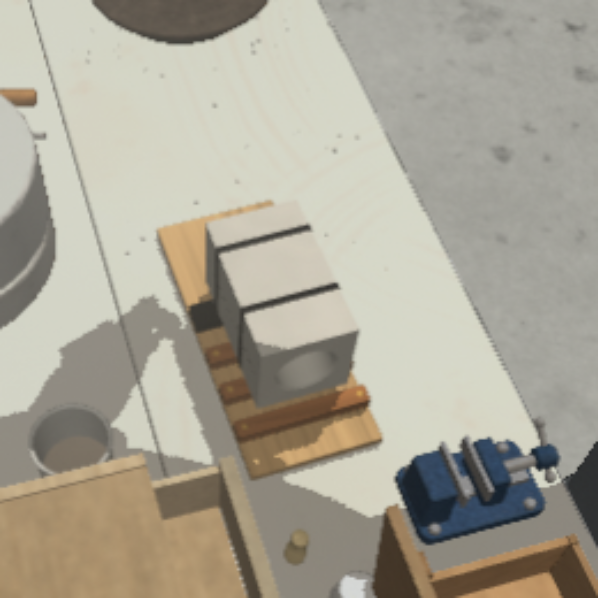

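```bash
python3 -c "
from station import ticket;print(ticket.close_job())"
```

```text
the job is handed in; nothing more can be done
None
```

The mould is lying on its side on the slats, and I have handed the job in; handing in gives no verdict. I put the shut fingers about 38 mm into the pouring hole and pushed the mould over the stop. From the balance point the fingers held back the far wall's rim at 0.02–0.025 m/s, so the mould went down slowly. They met up to about 4 N holding it back, and the contact faded out around a commanded tilt of 1.45 rad, just before flat. I never measured the mould's turning speed directly.

**Final position (top and side cameras):**

| Check | Measured | Required |
|---|---|---|
| Upper face height | 114 mm above the table (24 mm slats + 90 mm mould) | 114 mm |
| Tilt | level within 0.01 rad along its length | within 0.07 rad |
| Long axis against the board | within about 0.01 rad | within 0.25 rad |
| Heel lengthwise | about -9 mm from the stop's edge | ±30 mm |
| Heel sideways | about 5–7 mm | ±35 mm |
| Mouth along the board | about +131 mm | above 100 mm |

The arm was clear of everything when I handed in, about 25 s into the 42 s.

**Bystanders:** the beaker, blue jar, orange jar and plug were re-measured within about 2 mm of their starting places. The wooden stamp was not found by the network in the last top view. In the picture it stands where it was.

**Disagreements:** in the last side view the network put both the beaker and the stamp on the mould, and the blue jar on the beaker. I took these as false detections, because the top view and the picture contradict them.

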